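# Prime the drip-watering hand pump

## Task

Prime the drip-watering pump on the mosaic bench: with the closed fingers, push its plunger head all the way down until it is firmly against the stop inside, keep it there about half a second and let it spring fully up again, then do that a second time. The stop is set to a different depth each time and cannot be seen, so feel for it, and do not ram the plunger against it. When the head is up again after the second stroke, swing the valve lever fully over, away from the robot, and leave the pot, scoop, mallet and root hook where they are.

Things in the scene. Friction and masses are not known exactly. Their poses are not given: they have to be found in the camera images.
- pump: hand primer pump, fixed to the bench. Origin: centre of the underside of its aluminium base plate (150 x 260 x 10 mm in x, y, z); z up, x roughly away from the robot, y left. At y = +60 mm a grey barrel (44 mm across, neck 50 mm) whose axis leans 25 degrees from vertical towards -x (towards the robot); at y = -80 mm the valve block with its lever
- pump_head: plunger head: flat black disc 54 mm across, 12 mm thick, on a 12 mm rod. Origin on its underside; z axis = plunger axis, out of the barrel. Sprung: 3 N starts it, +1.2 N per 10 mm, at most 9 N; let go, it rises fully
- head_top (a point): centre of the disc's flat top, where to push along the axis into the barrel; at rest 67 mm from neck, 199 mm above the bench. A hidden rubber-faced stop (gives 1 mm per 6 N) ends the stroke somewhere from 14 to 46 mm, reset every run and shown nowhere. Held firmly = the stop takes over 3 N beyond the spring: push 12 to 20 N in all; over 35 N is ramming
- neck (a point): fixed point on the axis at the top of the barrel's neck, where the rod enters; the line from here to head_top is the plunger's axis
- valve (a joint): valve lever angle, rad: 0 shut (lever leans 0.5 rad to the pump's -x, towards the robot), 1.0 fully over at its end stop (leans 0.5 rad to +x). It starts at 0 to 0.15, moves with about 1 N at the tip and stays where it is left.
- valve_tip (a point): centre of the 26 mm steel ball at the tip of the valve lever (10 mm rod). The lever turns about a level axis along the pump's y, at pump x = 0, y = -80 mm, 32 mm above the bench; the ball's centre is 80 mm from that axis, so 102 mm up when shut or fully over. Below is a steel block 70 x 50 x 25 mm on the base plate
- pot: bystander, leave it alone: white ceramic pot, 90 mm across, 80 mm high, loose; origin at the centre of its underside
- scoop: bystander, leave it alone: aluminium soil scoop, about 195 mm long along its x, 58 mm wide, 36 mm high, loose; origin underneath, between handle (-x) and blade
- mallet: bystander, leave it alone: small wooden mallet lying down, 190 mm long along its x, head 85 mm wide and 44 mm thick at +x, loose; origin underneath on the handle's line
- root_hook: bystander, leave it alone: root hook, 105 mm dark wooden handle at -x, stainless hook at +x, about 205 mm long and 22 mm high, loose; origin underneath on the handle's line

How it is judged:
By the outcome, as a careful person would: the job done as asked, in the order asked, and still so for the second after the job is handed in, with the robot touching nothing.
It also fails if it takes over 61 s, if anything falls off the work surface, if the arm or the gripper's body presses on something with over 40 N, if the wrist force passes 120 N, or if a joint passes its speed limit or range.

## Robot

A 6-joint arm with a two-finger parallel gripper is mounted at the origin on the work surface. World frame = base frame: x ahead of the robot, y to its left, z up, the work surface at z = 0. Lengths are in m, angles in rad, forces in N, time in s.
With the tool pointing down it reaches from about 0.375 to 0.975 m from the base axis. Payload 3.8 kg.
Tool frame: the origin (TCP) lies at the very end of the fingers, on their centre line; the grasp point (between the pads) lies 19 mm behind it; z points along the fingers, y is the line along which they close (so a half turn about z gives the same grasp; the last joint's range is limited). The gripper opens to 85 mm and grips with 20 to 120 N. Pads are 22 mm wide; open, the fingers measure 114 mm over their backs; the gripper's body (76 mm by 85 mm) begins 54 mm behind the grasp point. The pads swing forward as they close: fully open they stand 13 mm farther back than shut.
Start: joints at [-0.037, 0.264, 1.604, -0, 1.274, -0.037], TCP at [0.675, -0, 0.204] pointing down, gripper open.
Joint ranges: [-2.63, 2.63], [-0.94, 2.18], [0.31, 2.57], [-1.31, 4.45], [0, 2.66], [-2.55, 2.55]. Speed limits (rad/s): [2.57, 2.57, 3.14, 3.14, 3.14, 3.14].

## Interface

Orientations are given as a rotation vector (axis times angle).
In Python, from workcell import read_state, read_camera, calibration, finish_job gives the robot as it stands.
- The arm moves only by the tool step_arm, never from a script. Its argument "commands" is a list of rows, each an object of numbers: "fingers": the gripper's target within -1 to 1 (shut at 1, half-way at 0, fully open at -1); "dx", "dy", "dz": the shift along the tool's x, y, z in m; "roll": the turn about the tool's z in degrees. In form: [{"fingers": .., "dx": .., "dy": .., "dz": .., "roll": ..}, ...]. A call has 1 to 8 rows; each row is the pose to reach, as a shift and turn from the pose commanded when the call began, along the tool's axes at that moment; what a row does not reach only later rows make up. A row lasts 1/8 s, in which the tool goes at most 62.5 mm and 10.7 degrees, less where a joint would pass 70% of its speed; a pose out of reach is approached as far as the arm can. A call with a gripper value outside its range is refused whole. The fingers move at their own pace and stop on an object; "squeeze" is the grip in N (left out, the last holds). Time passes only in rows, so rows that repeat a pose let the fingers close. It gives the time, the measured TCP pose, the force, the opening and the grip force at its end, in the units of the state.
- read_state(): the state, without advancing time (a new reading comes with each control period).
- read_camera(name): name is "scene" or "side" or "wrist"; returns (picture, depth): 480x640x3 uint8, blue, green, red; 480x640 float32, m along the optical axis (not along the pixel's ray), 0 where there is no reading.
- calibration(name): a dict with "intrinsics" (3x3 intrinsics, pixels), "k1" (the pictures are not rectified: a ray, as slopes to the right and down, at radius r is drawn at 1 + k1 r^2 times it, then the intrinsics apply), "world_to_cam" (4x4, takes a point from world to camera coordinates). Camera axes: x right, y up, looking along -z (the intrinsics and any distortion apply to the point x, -y, -z); pixel columns grow to the right and rows downward; lengths in m; the calibration is good to about 2 mm. A picture is of the moment at which its call begins: read the wrist's pose just before it. calibration takes no time and is no camera call; for the wrist camera it gives the pose at the moment of the call.
- finish_job(): hands the job in; it is judged then, once.
The state is a dict: "time": time; "q": joint angles; "joint_vel": joint speeds; "joint_torque": joint torques, N m; "tool_pos": TCP position; "tcp_rot": TCP orientation; "wrist_force": force on the tool from outside, world axes, zero at the start; "torque": the same for the moment, N m; "width": opening from 0.0 (shut) to 1.0 (fully open); "grip_force": force on a finger pad.
Only numpy, scipy, OpenCV 4.12 (cv2) and the standard library are available. Lean on these libraries where they do the work, as an engineer would, in place of code of your own. Each camera call takes 0.05 s, during which the arm holds its last target. There are 200 camera calls.

## Working session

There is one attempt and no reset: what is moved stays moved. The work goes in short steps, Python scripts to look and compute and a tool call to move; the robot and the scene stay as the last step left them, time stands still between calls to the robot, and variables do not carry over. Pictures are saved under pics/ and viewed, at most 10 in all, crops included, and the job is handed in when it is done.

Besides the shell and the picture viewer there is one more tool, called after ">>>" as name([rows], argument=value, ...), one row to a line, values as JSON. step_arm: Moves the arm, as the interface text tells. Its arguments: {"type":"object","properties":{"commands":{"type":"array","items":{"type":"object","properties":{"fingers":{"type":"number"},"dx":{"type":"number"},"dy":{"type":"number"},"dz":{"type":"number"},"roll":{"type":"number"}}}},"squeeze":{"type":"number"}},"required":["commands"]}

```bash
mkdir -p pics; ls
python3 - <<'E'
from workcell import *
import cv2,numpy as np
s=read_state();print(s)
for n in ("scene","side"):
    p,d=read_camera(n);cv2.imwrite(f"pics/{n}0.png",p);np.save(f"pics/{n}0.npy",d);print(n,calibration(n))
E
```

```text
pics
{'time': 0.0, 'q': array([-3.69015512e-02,  2.64763365e-01,  1.60541259e+00, -1.01791041e-05,
        1.27368213e+00, -3.69219504e-02]), 'joint_vel': array([-2.28764261e-03,  1.08255793e-04,  6.23802420e-04, -2.57782285e-04,
       -8.00678635e-04,  8.53460300e-05]), 'joint_torque': array([ 6.10465631e-04, -5.15121067e+01, -3.67308676e+01, -4.07824507e-05,
        1.31324201e-02,  1.46811578e-05]), 'tool_pos': array([6.74192331e-01, 2.32651254e-05, 2.02234372e-01]), 'tcp_rot': array([-2.22024577, -2.22029771,  0.00243161]), 'wrist_force': array([-0.36728148,  0.14217774,  0.21908635]), 'torque': array([ 0.01672379,  0.0530186 , -0.02894228]), 'grip_force': 0.0, 'width': 0.9990246570722131}
scene {'intrinsics': array([[583.25035518,   0.        , 325.28857482],
       [  0.        , 583.25035518, 242.32538706],
       [  0.        ,   0.        ,   1.        ]]), 'k1': -0.16682884050672864, 'world_to_cam': array([[-0.16551464,  0.98619356, -0.00521158,  0.08956349],
       [-0.74376141, -0.12135308,  0.65733736,  0.33105495],
       [ 0.64762943,  0.11267513,  0.75357842, -1.7080614 ],
       [ 0.        ,  0.        ,  0.        ,  1.        ]])}
side {'intrinsics': array([[506.33090547,   0.        , 319.98535132],
       [  0.        , 506.33090547, 239.04658766],
       [  0.        ,   0.        ,   1.        ]]), 'k1': -0.08510084455119732, 'world_to_cam': array([[ 0.99469457, -0.10279747, -0.00392353, -0.56920646],
       [ 0.07988931,  0.74787649,  0.65901324, -0.14239072],
       [-0.06481058, -0.65583034,  0.7521211 , -1.38604538],
       [ 0.        ,  0.        ,  0.        ,  1.        ]])}
```

View pics/scene0.png

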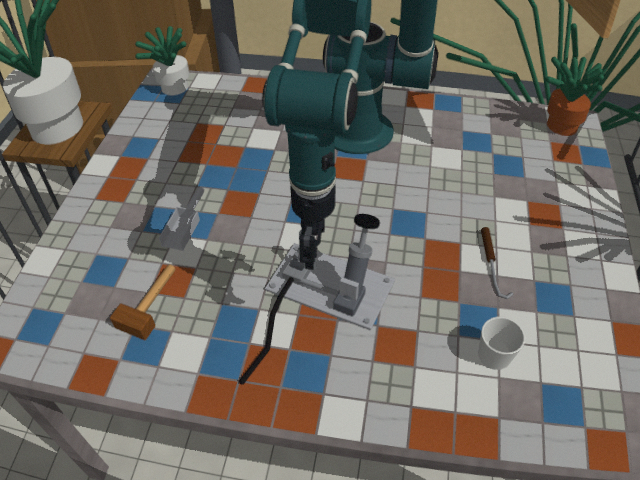

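View pics/side0.png

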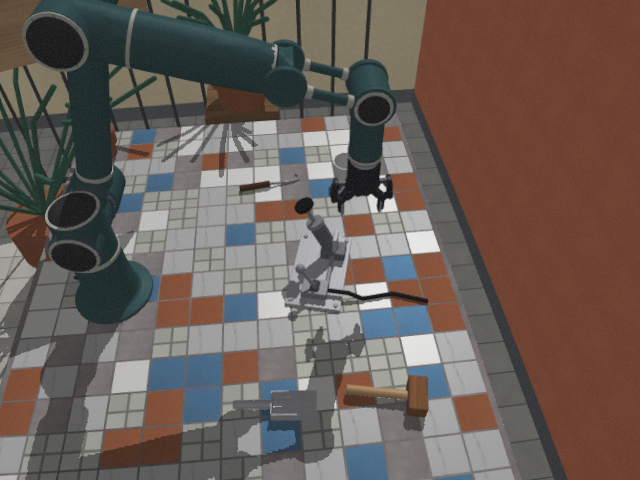

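The scene view shows the plunger head (black disc) at (367,221) with its barrel running down to (350,300), and the base plate corners near (265,288), (290,245), (393,280) and (375,322). In the side view the head is at (304,205) and the lever ball at (300,268). The gripper hangs above the pump.

```bash
cat > h.py <<'E'
import numpy as np,cv2
from workcell import *
def cloud(n,d,c=None):
    c=c or calibration(n);K=c["intrinsics"];h,w=d.shape
    u,v=np.meshgrid(np.arange(w),np.arange(h))
    p=cv2.undistortPoints(np.stack([u,v],-1).reshape(-1,1,2).astype(float),K,np.array([c["k1"],0,0,0.])).reshape(h,w,2)
    P=np.stack([p[...,0]*d,-p[...,1]*d,-d],-1)
    T=np.linalg.inv(c["world_to_cam"]);return P@T[:3,:3].T+T[:3,3]
def proj(n,X):
    c=calibration(n);T=c["world_to_cam"];P=np.atleast_2d(X)@T[:3,:3].T+T[:3,3]
    a=P[:,:2]/-P[:,2:]*[1,-1];a*=1+c["k1"]*(a**2).sum(1)[:,None]
    return a@c["intrinsics"][:2,:2].T+c["intrinsics"][:2,2]
E
python3 - <<'E'
from h import *
np.set_printoptions(precision=4,suppress=True)
for n,(u,v),b in (("scene",(367,221),18),("side",(304,205),14)):
    im=cv2.imread(f"pics/{n}0.png");d=np.load(f"pics/{n}0.npy");W=cloud(n,d)
    m=np.zeros(d.shape,bool);m[v-b:v+b,u-b:u+b]=1
    m&=(im.max(2)<50)&(d>0)&(W[...,2]>.12)&(W[...,2]<.25)
    P=W[m];c=np.median(P,0);P=P[np.linalg.norm(P-c,axis=1)<.04]
    U,S,V=np.linalg.svd(P-P.mean(0));print(n,len(P),P.mean(0),P.min(0),P.max(0),"normal",V[2]*np.sign(V[2,2]),"tilt",np.degrees(np.arccos(abs(V[2,2]))))
    # base plate: points at z 6..14mm near head
    q=(abs(W[...,2]-.01)<.004)&(d>0)&(abs(W[...,0]-c[0]-.06)<.2)&(abs(W[...,1]-c[1]+.06)<.25)&(im.max(2)>90)
    q=cv2.morphologyEx(q.astype(np.uint8),cv2.MORPH_OPEN,np.ones((3,3)))
    k,l,st,_=cv2.connectedComponentsWithStats(q);i=1+np.argmax(st[1:,4]);X=W[l==i][:,:2]
    r=cv2.minAreaRect((X*1000).astype(np.float32));print("plate",st[i],r, X.mean(0))
W=cloud("side",np.load("pics/side0.npy"))
for p in [(300,268),(299,270),(312,284),(319,240)]:print(p,W[p[1],p[0]])
W=cloud("scene",np.load("pics/scene0.npy"))
for p in [(367,221),(361,245),(358,265)]:print(p,W[p[1],p[0]])
im=cv2.imread("pics/side0.png")[150:330,220:400];cv2.imwrite("pics/c.png",cv2.resize(im,None,fx=3.2,fy=3.2,interpolation=2))
E
```

```text
scene 276 [0.5483 0.0872 0.1998] [0.5189 0.0616 0.1852] [0.5686 0.1123 0.2096] normal [-0.3137  0.086   0.9456] tilt 18.980033524945647
plate [357 272  36  56 760] ((602.0827026367188, 120.3547592163086), (50.60127258300781, 150.7713165283203), 77.45720672607422) [0.6057 0.1201]
side 208 [0.5378 0.0768 0.1976] [0.5149 0.0538 0.1852] [0.5606 0.1042 0.2095] normal [-0.3747  0.0392  0.9263] tilt 22.129435813024543
plate [324 299   9  10  76] ((582.4241333007812, -109.51293182373047), (29.44846534729004, 21.349714279174805), 83.7978744506836) [ 0.5818 -0.1096]
(300, 268) [ 0.5149 -0.0599  0.1089]
(299, 270) [ 0.5119 -0.0651  0.1077]
(312, 284) [ 0.544  -0.0694  0.0482]
(319, 240) [0.5748 0.0474 0.0886]
(367, 221) [0.5535 0.0892 0.2051]
(361, 245) [0.568  0.0812 0.1456]
(358, 265) [0.6007 0.0801 0.1186]
```

View pics/c.png

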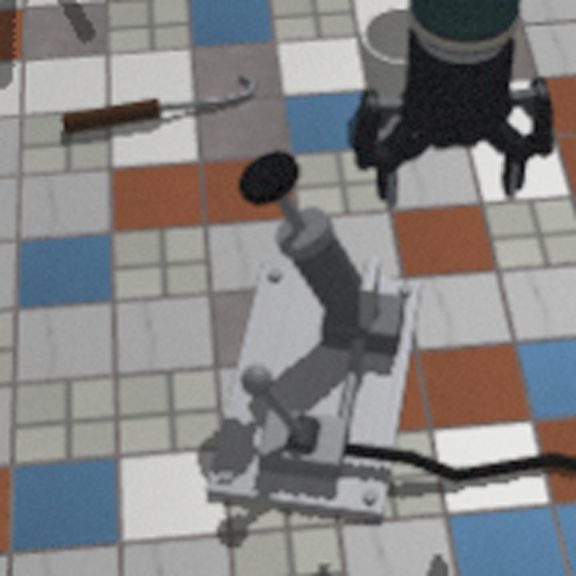

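The crop shows the disc centre at crop (270,178), which is about (304.4,205.6) in the side picture. The ball is at crop (257,380), about (300.3,268.8), with the lever leaning towards the robot. I'll get the points from rays at their known heights rather than from the noisy depth.

```bash
cat >> h.py <<'E'
def atz(n,uv,z,c=None):
    c=c or calibration(n);p=cv2.undistortPoints(np.array(uv,float).reshape(-1,1,2),c["intrinsics"],np.array([c["k1"],0,0,0.])).reshape(-1,2)
    T=np.linalg.inv(c["world_to_cam"]);o=T[:3,3];r=np.c_[p[:,0],-p[:,1],-np.ones(len(p))]@T[:3,:3].T
    return o+r*((z-o[2])/r[:,2])[:,None]
def blob(n,im,uv,b,th=45):
    u,v=uv;m=(im[v-b:v+b,u-b:u+b].max(2)<th).astype(np.uint8)
    k,l,st,ce=cv2.connectedComponentsWithStats(m);i=1+np.argmax(st[1:,4]);return ce[i]+[u-b,v-b],st[i]
E
python3 - <<'E'
from h import *
np.set_printoptions(precision=4,suppress=True)
for n,uv in (("scene",(367,221)),("side",(304,205))):
    im=cv2.imread(f"pics/{n}0.png")
    for th in (35,50):
        c,st=blob(n,im,uv,18,th);print(n,c,st,atz(n,c,.195)[0])
print("ball",atz("side",[300.3,268.8],.104))
print("corners scene",atz("scene",[(265,288),(290,245),(393,280),(375,322)],.01))
im=cv2.imread("pics/scene0.png")[190:340,240:420];cv2.imwrite("pics/c2.png",cv2.resize(im,None,fx=4,fy=4,interpolation=2))
print("side corners",atz("side",(np.array([(268,262),(422,284),(382,522),(208,498)])/3.2+[220,150]),.01))
E
```

```text
scene [366.3134 220.7537] [  6  11  24  14 268] [0.5435 0.0871 0.195 ]
scene [366.2429 220.8   ] [  5  11  25  15 280] [0.5437 0.0869 0.195 ]
side [303.7407 205.3492] [  9  11  18  15 189] [0.5384 0.0791 0.195 ]
side [303.5577 205.3077] [  9  11  18  16 208] [0.5379 0.0793 0.195 ]
ball [[ 0.5156 -0.0587  0.104 ]]
corners scene [[ 0.6136 -0.1262  0.01  ]
 [ 0.4783 -0.0965  0.01  ]
 [ 0.5441  0.1576  0.01  ]
 [ 0.6644  0.1297  0.01  ]]
side corners [[ 0.5393  0.1526  0.01  ]
 [ 0.6784  0.1103  0.01  ]
 [ 0.6086 -0.143   0.01  ]
 [ 0.4682 -0.1045  0.01  ]]
```

View pics/c2.png

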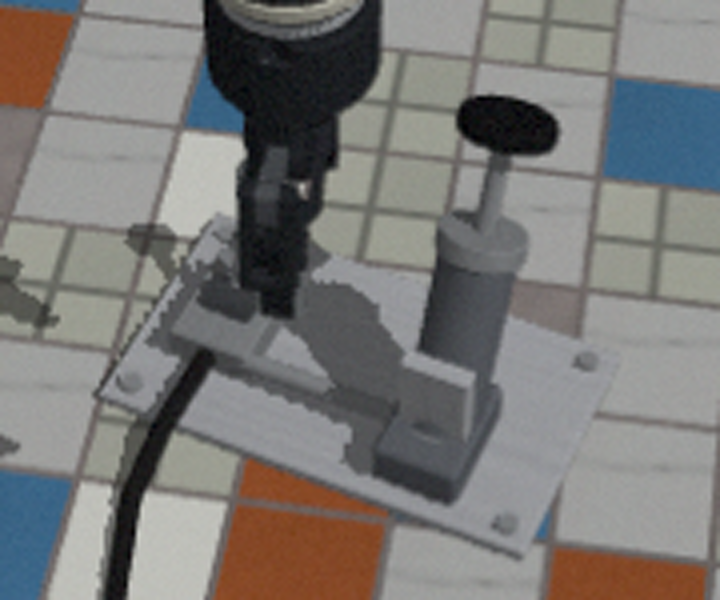

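The crop shows the plate corners at crop (525,557), (97,397), (215,215) and (618,352), so the pump yaw is about -15°. The gripper hides the lever here. I'll lift, close the fingers, align the roll, and look from nearby.

>>> step_arm([
  {"fingers": 1,"dz": -0.06},
  {"fingers": 1,"dz": -0.12,"roll": 8},
  {"fingers": 1,"dz": -0.16,"roll": 15},
  {"fingers": 1,"dz": -0.16,"dy": -0.06,"dx": 0.02,"roll": 15},
  {"fingers": 1,"dz": -0.16,"dy": -0.12,"dx": 0.03,"roll": 15},
  {"fingers": 1,"dz": -0.16,"dy": -0.16,"dx": 0.03,"roll": 15},
  {"fingers": 1,"dz": -0.16,"dy": -0.16,"dx": 0.03,"roll": 15},
  {"fingers": 1,"dz": -0.16,"dy": -0.16,"dx": 0.03,"roll": 15},
])

```text
invalid input
```

Run:
```python
from h import *
np.set_printoptions(precision=4,suppress=True)
c=calibration("wrist");p,d=read_camera("wrist");cv2.imwrite("pics/w1.png",p);np.save("pics/w1.npy",d);np.save("pics/w1c.npy",c,allow_pickle=True)
p,d=read_camera("scene");cv2.imwrite("pics/s1.png",p);print(proj("wrist",[[.541,.083,.199],[.5156,-.0587,.104]]),c)
```

```text
[[-14.2599 105.676 ]
 [ 99.1122 308.1949]] {'intrinsics': array([[412.5415,   0.    , 317.381 ],
       [  0.    , 412.5415, 244.1042],
       [  0.    ,   0.    ,   1.    ]]), 'k1': -0.015182739263604814, 'world_to_cam': array([[ 1.    ,  0.0003, -0.0021, -0.6755],
       [-0.0009,  0.9466, -0.3225,  0.0424],
       [ 0.0019,  0.3225,  0.9466, -0.3819],
       [ 0.    ,  0.    ,  0.    ,  1.    ]])}
```

View pics/w1.png

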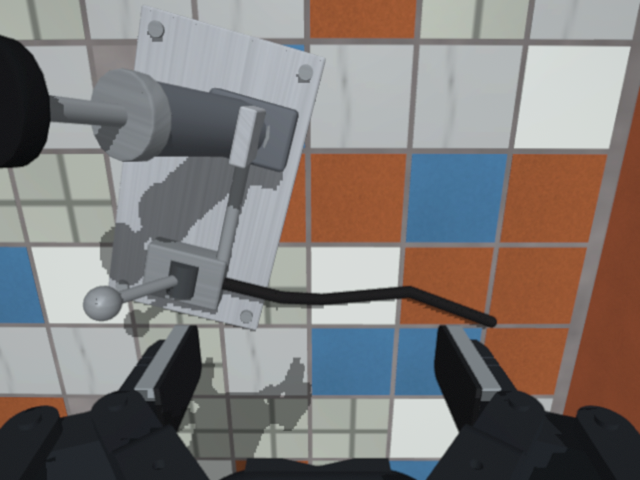

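The move was refused, but this view is useful. The ball is at (102,302), the plate corners at (143,8), (324,58) and (257,329), the neck face near (112,114), and the head at the left edge.

Run:
```python
from h import *
np.set_printoptions(precision=4,suppress=True)
print("ball",atz("wrist",(102,302),.104))
C=atz("wrist",[(143,8),(324,58),(257,329)],.01);print(C,np.degrees(np.arctan2(*(C[1]-C[0])[1::-1])),np.degrees(np.arctan2(*(C[1]-C[2])[1::-1]))-90,"centre",(C[0]+C[2])/2)
print(atz("scene",[(371.2,329.2),(264.2,289.2),(293.7,243.7),(394.5,278)],.01))
print("head y",atz("wrist",(10,103),.199))
```

```text
ball [[ 0.5186 -0.0536  0.104 ]]
[[ 0.5387  0.1551  0.01  ]
 [ 0.6811  0.1185  0.01  ]
 [ 0.6152 -0.131   0.01  ]] -14.403159740769643 -14.802706677580332 centre [0.577 0.012 0.01 ]
[[ 0.684   0.1238  0.01  ]
 [ 0.6172 -0.1273  0.01  ]
 [ 0.4728 -0.0886  0.01  ]
 [ 0.5378  0.1605  0.01  ]]
head y [[0.5513 0.084  0.199 ]]
```

>>> step_arm([
  {"fingers": 1,"dx": 0,"dy": 0,"dz": -0.06,"roll": 0},
  {"fingers": 1,"dx": 0,"dy": 0,"dz": -0.12,"roll": 8},
  {"fingers": 1,"dx": 0,"dy": 0,"dz": -0.16,"roll": 15},
  {"fingers": 1,"dx": 0.02,"dy": -0.06,"dz": -0.16,"roll": 15},
  {"fingers": 1,"dx": 0.03,"dy": -0.12,"dz": -0.16,"roll": 15},
  {"fingers": 1,"dx": 0.03,"dy": -0.16,"dz": -0.16,"roll": 15},
  {"fingers": 1,"dx": 0.03,"dy": -0.16,"dz": -0.16,"roll": 15},
  {"fingers": 1,"dx": 0.03,"dy": -0.16,"dz": -0.16,"roll": 15},
], squeeze=30)

```text
time: 1.2
tool_pos: [0.5155, 0.03, 0.3638]
tcp_rot: [2.492, 1.912, 0.001]
wrist_force: [0.5, -0.0, 0.4]
width: 0.002
grip_force: 0.0
```

Run:
```python
from h import *
np.set_printoptions(precision=4,suppress=True)
uv=proj("wrist",[.541,.084,.195])[0];print(uv)
p,d=read_camera("wrist");cv2.imwrite("pics/w2.png",p);W=cloud("wrist",d)
s=read_state();print(s["tool_pos"],s["tcp_rot"],s["wrist_force"])
c,st=blob("wrist",p,tuple(int(x) for x in uv),50,45);print(c,st,atz("wrist",c,.199),atz("wrist",c,.193))
u,v=c.astype(int);print(W[v,u])
m=np.zeros(d.shape,bool);m[v-25:v+25,u-25:u+25]=1;m&=(p.max(2)<45)&(d>0);P=W[m];P=P[abs(P[:,2]-.199)<.03];U,S,V=np.linalg.svd(P-P.mean(0),full_matrices=False);print(V[2],P.mean(0))
```

```text
[328.5798 136.4672]
[0.5158 0.0299 0.3635] [2.4923 1.9121 0.0005] [-0.2655  0.0563  0.214 ]
[330.8452 134.8868] [  22   16   63   67 3321] [[0.5432 0.085  0.199 ]] [[0.5433 0.0845 0.193 ]]
[0.5427 0.0859 0.2003]
[-0.4022  0.1137  0.9085] [0.5424 0.0861 0.2002]
```

View pics/w2.png

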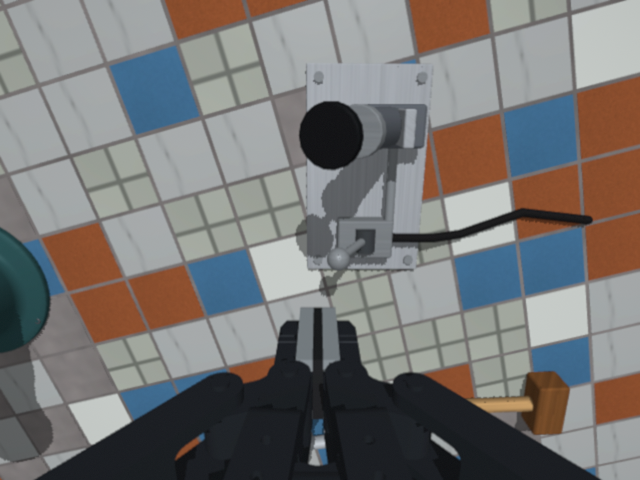

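The wrist view shows the disc centred at (331,135), giving head_top about (0.5425,0.0855,0.1995) and an axis tilt of 24.7°. Both agree with the given geometry. The ball is at (338,259). I'll go to about 20 mm above the head along its axis.

>>> step_arm([
  {"fingers": 1,"dx": 0.04,"dy": -0.004,"dz": 0.02,"roll": 0},
  {"fingers": 1,"dx": 0.06,"dy": -0.004,"dz": 0.06,"roll": 0},
  {"fingers": 1,"dx": 0.06,"dy": -0.004,"dz": 0.1,"roll": 0},
  {"fingers": 1,"dx": 0.06,"dy": -0.004,"dz": 0.13,"roll": 0},
  {"fingers": 1,"dx": 0.06,"dy": -0.004,"dz": 0.142,"roll": 0},
  {"fingers": 1,"dx": 0.06,"dy": -0.004,"dz": 0.142,"roll": 0},
  {"fingers": 1,"dx": 0.06,"dy": -0.004,"dz": 0.142,"roll": 0},
])

```text
time: 2.12
tool_pos: [0.5281, 0.089, 0.2232]
tcp_rot: [2.492, 1.911, 0.003]
wrist_force: [-0.1, -0.1, -0.3]
width: -0.0
grip_force: 0.0
```

Run:
```python
from h import *
np.set_printoptions(precision=4,suppress=True)
h=np.array([.5425,.0855,.1995]);t=np.radians(24.9);y=np.radians(-15)
ax=np.array([-np.sin(t)*np.cos(y),-np.sin(t)*np.sin(y),np.cos(t)])
s=read_state();r=s["tool_pos"]-h;print(s["tool_pos"],s["wrist_force"],s["torque"],"along",r@ax,"lat",r-ax*(r@ax))
```

```text
[0.5281 0.089  0.2232] [-0.1386 -0.1251 -0.3083] [-0.0016  0.0495 -0.0185] along 0.027726727313707688 lat [-0.0032  0.0005 -0.0015]
```

>>> step_arm([
  {"fingers": 1,"dx": 0,"dy": 0.0034,"dz": 0.0073,"roll": 0},
  {"fingers": 1,"dx": 0,"dy": 0.0067,"dz": 0.0145,"roll": 0},
  {"fingers": 1,"dx": 0,"dy": 0.0084,"dz": 0.0181,"roll": 0},
  {"fingers": 1,"dx": 0,"dy": 0.0097,"dz": 0.0209,"roll": 0},
  {"fingers": 1,"dx": 0,"dy": 0.0105,"dz": 0.0227,"roll": 0},
  {"fingers": 1,"dx": 0,"dy": 0.0105,"dz": 0.0227,"roll": 0},
])

```text
time: 2.88
tool_pos: [0.5368, 0.0862, 0.1988]
tcp_rot: [-2.492, -1.912, 0.0]
wrist_force: [1.0, -0.2, 0.3]
width: 0.001
grip_force: 0.0
```

>>> step_arm([
  {"fingers": 1,"dx": 0,"dy": 0.0011,"dz": 0.0024,"roll": 0},
  {"fingers": 1,"dx": 0,"dy": 0.0021,"dz": 0.0045,"roll": 0},
  {"fingers": 1,"dx": 0,"dy": 0.0034,"dz": 0.0073,"roll": 0},
  {"fingers": 1,"dx": 0,"dy": 0.0034,"dz": 0.0073,"roll": 0},
])

```text
time: 3.38
tool_pos: [0.5399, 0.0853, 0.1912]
tcp_rot: [-2.492, -1.912, 0.001]
wrist_force: [-0.0, -0.9, 0.1]
width: 0.0
grip_force: 0.0
```

No force yet, although contact was due, so I'll look.

Run:
```python
from h import *
np.set_printoptions(precision=4,suppress=True)
s=read_state();print(s["tool_pos"],s["wrist_force"],s["torque"],s["joint_torque"])
a,_=read_camera("scene");b,_=read_camera("side")
f=lambda i,u,v:cv2.resize(i[v-40:v+60,u-65:u+65],None,fx=3,fy=3,interpolation=2)
cv2.imwrite("pics/d.png",np.vstack([f(a,362,230),f(b,310,215)]))
for i in range(3):print(read_state()["wrist_force"])
```

```text
[0.5399 0.0853 0.1912] [-0.0411 -0.9379  0.1067] [-0.0267 -0.0384  0.0098] [ -0.0137 -37.7605 -36.1209  -0.0039  -0.0333  -0.0031]
[0.2005 0.0374 0.8438]
[0.2005 0.0374 0.8438]
[0.2005 0.0374 0.8438]
```

View pics/d.png

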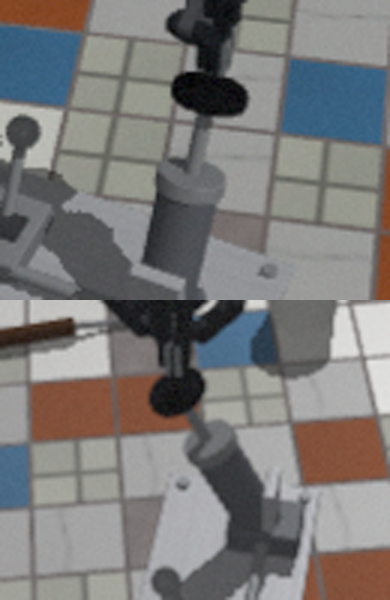

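The fingertips are right at the disc's centre, and the head is still up. I'll continue slowly.

>>> step_arm([
  {"fingers": 1,"dx": 0,"dy": 0.0009,"dz": 0.0018,"roll": 0},
  {"fingers": 1,"dx": 0,"dy": 0.0017,"dz": 0.0036,"roll": 0},
  {"fingers": 1,"dx": 0,"dy": 0.0017,"dz": 0.0036,"roll": 0},
])

```text
time: 3.85
tool_pos: [0.5416, 0.0849, 0.1877]
tcp_rot: [-2.492, -1.912, 0.001]
wrist_force: [0.5, -0.1, -0.8]
width: 0.005
grip_force: 0.0
```

>>> step_arm([
  {"fingers": 1,"dx": 0,"dy": 0.0009,"dz": 0.0018,"roll": 0},
  {"fingers": 1,"dx": 0,"dy": 0.0017,"dz": 0.0036,"roll": 0},
  {"fingers": 1,"dx": 0,"dy": 0.0017,"dz": 0.0036,"roll": 0},
])

```text
time: 4.22
tool_pos: [0.5433, 0.0845, 0.1841]
tcp_rot: [-2.492, -1.912, 0.001]
wrist_force: [-0.2, -0.0, -0.3]
width: 0.0
grip_force: 0.0
```

Run:
```python
from h import *
np.set_printoptions(precision=4,suppress=True)
s=read_state();print(s["tool_pos"],s["wrist_force"],s["torque"])
p,d=read_camera("wrist");cv2.imwrite("pics/w3.png",p);W=cloud("wrist",d)
print(read_state()["wrist_force"],proj("wrist",[[.5425,.0855,.1995],s["tool_pos"]]))
```

```text
[0.5433 0.0845 0.1841] [-0.2167 -0.0098 -0.2672] [-0.0248  0.0262 -0.0218]
[-0.3643 -0.1809  0.5874] [[311.3155 310.3953]
 [313.9891 296.0492]]
```

View pics/w3.png

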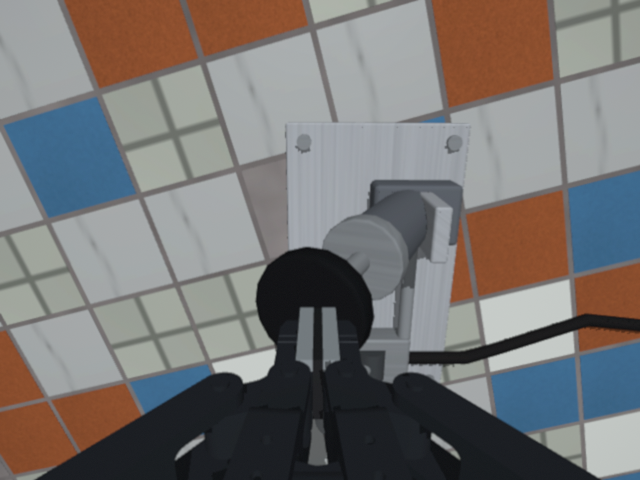

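The wrist view shows the disc centre at about (315,306) and the pad tips at about (318,308), while the TCP projects to row 296. So the physical tips end short of the reported TCP. I'll check with depth.

Run:
```python
from h import *
np.set_printoptions(precision=4,suppress=True)
p,d=read_camera("wrist");W=cloud("wrist",d)
s=read_state();print(s["tool_pos"],s["wrist_force"])
for u in (306,318,330):
    for v in (296,303,307,309,312,320,330,340):print(u,v,p[v,u],W[v,u])
m=(p.max(2)<45);m[:250]=0;m[300:]=0;m&=(d>0)&(abs(W[...,2]-.19)<.04);P=W[m];U,S,V=np.linalg.svd(P-P.mean(0),full_matrices=False);n=V[2]*np.sign(V[2,2]);print("disc plane",n,P.mean(0),"z at .5425,.0855",P.mean(0)[2]-(n[:2]@(np.array([.5425,.0855])-P.mean(0)[:2]))/n[2])
```

```text
[0.5433 0.0845 0.1843] [0.3032 0.0751 0.0445]
306 296 [22 19 19] [0.5422 0.0927 0.1999]
306 303 [23 20 20] [0.5414 0.0897 0.2001]
306 307 [87 83 78] [0.5408 0.0877 0.1998]
306 309 [126 122 115] [0.5437 0.0963 0.2187]
306 312 [126 122 115] [0.5438 0.0962 0.2209]
306 320 [126 122 115] [0.5439 0.0961 0.2267]
306 330 [126 123 114] [0.5441 0.0961 0.2335]
306 340 [126 122 114] [0.5442 0.0961 0.2398]
318 296 [21 20 19] [0.5473 0.0924 0.202 ]
318 303 [23 20 20] [0.5466 0.0896 0.2025]
318 307 [23 22 21] [0.546  0.0873 0.2015]
318 309 [28 27 24] [0.5481 0.0953 0.219 ]
318 312 [29 27 24] [0.548  0.095  0.2207]
318 320 [27 27 24] [0.5479 0.0948 0.2264]
318 330 [28 26 25] [0.5479 0.0948 0.2332]
318 340 [28 27 24] [0.548  0.0952 0.2401]
330 296 [21 18 17] [0.5523 0.092  0.2039]
330 303 [22 20 19] [0.5515 0.089  0.204 ]
330 307 [86 82 77] [0.551  0.087  0.2034]
330 309 [126 122 115] [0.5523 0.0941 0.2189]
330 312 [126 122 115] [0.5522 0.0939 0.2209]
330 320 [125 121 114] [0.5519 0.0932 0.2253]
330 330 [126 122 114] [0.5518 0.0936 0.2329]
330 340 [126 122 115] [0.5518 0.0944 0.2402]
disc plane [-0.3305  0.1943  0.9236] [0.5461 0.0999 0.1995] z at .5425,.0855 0.2012712534291092
```

Depth puts the physical tip at z of about 0.218, which is 34 mm above the reported TCP, so it is still about 18 mm above the disc. I'll re-centre and close that gap along the axis.

>>> step_arm([
  {"fingers": 1,"dx": 0,"dy": -0.013,"dz": 0,"roll": 0},
  {"fingers": 1,"dx": 0,"dy": -0.0095,"dz": 0.0075,"roll": 0},
  {"fingers": 1,"dx": 0,"dy": -0.0071,"dz": 0.0127,"roll": 0},
  {"fingers": 1,"dx": 0,"dy": -0.005,"dz": 0.0172,"roll": 0},
  {"fingers": 1,"dx": 0,"dy": -0.0039,"dz": 0.0195,"roll": 0},
  {"fingers": 1,"dx": 0,"dy": -0.0029,"dz": 0.0218,"roll": 0},
  {"fingers": 1,"dx": 0,"dy": -0.0029,"dz": 0.0218,"roll": 0},
])

```text
time: 5.2
tool_pos: [0.5404, 0.0853, 0.1623]
tcp_rot: [-2.492, -1.912, 0.001]
wrist_force: [-3.0, 1.1, 0.9]
width: -0.002
grip_force: 1.5
```

```bash
cat > f.py <<'E'
from h import *
np.set_printoptions(precision=4,suppress=True)
t=np.radians(25);y=np.radians(-15);ax=np.array([-np.sin(t)*np.cos(y),-np.sin(t)*np.sin(y),np.cos(t)])
if __name__=="__main__":
    F=[]
    for i in range(2):
        s=read_state();F.append(s["wrist_force"]);read_camera("side")
    F=np.array(F);print(s["tool_pos"],"along",1e3*((s["tool_pos"]+[0,0,.034]-[.5425,.0855,.1995])@ax),F@ax,F)
E
python3 f.py
```

```text
[0.5404 0.0853 0.1624] along -1.9406680562216108 [2.16   2.7981] [[-2.9813  1.1356  0.9034]
 [-1.6632  0.9077  2.2287]]
```

Contact is at about 2.5 N. Now I'll press in small steps.

>>> step_arm([
  {"fingers": 1,"dx": 0,"dy": 0.0013,"dz": 0.0027,"roll": 0},
  {"fingers": 1,"dx": 0,"dy": 0.0025,"dz": 0.0054,"roll": 0},
  {"fingers": 1,"dx": 0,"dy": 0.0034,"dz": 0.0073,"roll": 0},
  {"fingers": 1,"dx": 0,"dy": 0.0034,"dz": 0.0073,"roll": 0},
])

```text
time: 5.8
tool_pos: [0.5438, 0.0844, 0.155]
tcp_rot: [-2.492, -1.912, 0.0]
wrist_force: [-3.7, 0.6, 2.9]
width: -0.001
grip_force: 1.9
```

```bash
python3 f.py
```

```text
[0.5437 0.0844 0.1551] along -10.044168450144918 [4.2444 3.028 ] [[-3.7097  0.6299  2.9363]
 [-2.8508  0.8359  1.9561]]
```

>>> step_arm([
  {"fingers": 1,"dx": 0,"dy": 0.0013,"dz": 0.0027,"roll": 0},
  {"fingers": 1,"dx": 0,"dy": 0.0021,"dz": 0.0045,"roll": 0},
  {"fingers": 1,"dx": 0,"dy": 0.0021,"dz": 0.0045,"roll": 0},
])

```text
time: 6.28
tool_pos: [0.5459, 0.0838, 0.1506]
tcp_rot: [-2.492, -1.912, 0.0]
wrist_force: [-4.5, 1.8, 3.3]
width: -0.004
grip_force: 2.2
```

>>> step_arm([
  {"fingers": 1,"dx": 0,"dy": 0.0006,"dz": 0.0014,"roll": 0},
  {"fingers": 1,"dx": 0,"dy": 0.0013,"dz": 0.0027,"roll": 0},
  {"fingers": 1,"dx": 0,"dy": 0.0013,"dz": 0.0027,"roll": 0},
])

```text
time: 6.65
tool_pos: [0.5471, 0.0835, 0.1479]
tcp_rot: [-2.492, -1.912, 0.0]
wrist_force: [-4.9, 1.5, 3.6]
width: -0.002
grip_force: 2.4
```

>>> step_arm([
  {"fingers": 1,"dx": 0,"dy": 0.0006,"dz": 0.0014,"roll": 0},
  {"fingers": 1,"dx": 0,"dy": 0.0013,"dz": 0.0027,"roll": 0},
  {"fingers": 1,"dx": 0,"dy": 0.0013,"dz": 0.0027,"roll": 0},
])

```text
time: 7.02
tool_pos: [0.5483, 0.0832, 0.1452]
tcp_rot: [-2.492, -1.912, 0.0]
wrist_force: [-5.6, 1.0, 3.6]
width: -0.005
grip_force: 2.6
```

>>> step_arm([
  {"fingers": 1,"dx": 0,"dy": 0.0006,"dz": 0.0014,"roll": 0},
  {"fingers": 1,"dx": 0,"dy": 0.0013,"dz": 0.0027,"roll": 0},
  {"fingers": 1,"dx": 0,"dy": 0.0013,"dz": 0.0027,"roll": 0},
])

```text
time: 7.4
tool_pos: [0.5495, 0.0828, 0.1426]
tcp_rot: [-2.492, -1.912, 0.001]
wrist_force: [-4.3, 1.3, 3.5]
width: -0.002
grip_force: 2.8
```

>>> step_arm([
  {"fingers": 1,"dx": 0,"dy": 0.0006,"dz": 0.0014,"roll": 0},
  {"fingers": 1,"dx": 0,"dy": 0.0013,"dz": 0.0027,"roll": 0},
  {"fingers": 1,"dx": 0,"dy": 0.0013,"dz": 0.0027,"roll": 0},
])

```text
time: 7.78
tool_pos: [0.5503, 0.0826, 0.1408]
tcp_rot: [-2.492, -1.912, 0.001]
wrist_force: [-7.6, 1.0, 9.0]
width: -0.004
grip_force: 5.8
```

The stop is felt at about 11 N. I'll add a little and hold.

>>> step_arm([
  {"fingers": 1,"dx": 0,"dy": 0.0003,"dz": 0.0006,"roll": 0},
  {"fingers": 1,"dx": 0,"dy": 0.0006,"dz": 0.0012,"roll": 0},
])

```text
time: 8.02
tool_pos: [0.5507, 0.0826, 0.14]
tcp_rot: [-2.491, -1.912, 0.002]
wrist_force: [-11.2, 1.0, 12.9]
width: -0.002
grip_force: 8.0
```

>>> step_arm([
  {"fingers": 1,"dx": 0,"dy": 0,"dz": 0,"roll": 0},
  {"fingers": 1,"dx": 0,"dy": 0,"dz": 0,"roll": 0},
  {"fingers": 1,"dx": 0,"dy": 0,"dz": 0,"roll": 0},
  {"fingers": 1,"dx": 0,"dy": 0,"dz": 0,"roll": 0},
])

```text
time: 8.52
tool_pos: [0.5507, 0.0825, 0.1402]
tcp_rot: [-2.491, -1.912, 0.002]
wrist_force: [-11.3, 1.5, 12.3]
width: -0.003
grip_force: 7.5
```

Held at 16 N for 0.5 s. I'll release along the axis.

>>> step_arm([
  {"fingers": 1,"dx": 0,"dy": -0.0034,"dz": -0.0073,"roll": 0},
  {"fingers": 1,"dx": 0,"dy": -0.0068,"dz": -0.0145,"roll": 0},
  {"fingers": 1,"dx": 0,"dy": -0.0101,"dz": -0.0218,"roll": 0},
  {"fingers": 1,"dx": 0,"dy": -0.0135,"dz": -0.029,"roll": 0},
  {"fingers": 1,"dx": 0,"dy": -0.0169,"dz": -0.0363,"roll": 0},
  {"fingers": 1,"dx": 0,"dy": -0.0169,"dz": -0.0363,"roll": 0},
  {"fingers": 1,"dx": 0,"dy": -0.0169,"dz": -0.0363,"roll": 0},
  {"fingers": 1,"dx": 0,"dy": -0.0169,"dz": -0.0363,"roll": 0},
])

```text
time: 9.52
tool_pos: [0.5351, 0.0866, 0.1747]
tcp_rot: [-2.492, -1.912, 0.001]
wrist_force: [0.1, -0.5, -0.3]
width: 0.003
grip_force: 0.0
```

Run:
```python
from f import *
p,d=read_camera("wrist");cv2.imwrite("pics/w4.png",p);W=cloud("wrist",d);s=read_state();print(s["tool_pos"],s["wrist_force"])
uv=proj("wrist",[.5425,.0855,.1995])[0];print(uv)
m=(p.max(2)<45);m[300:]=0;m&=(d>0)&(np.linalg.norm(W-[.5425,.0855,.1995],axis=2)<.035);P=W[m];print(len(P),"along",np.median((P-[.5425,.0855,.1995])@ax))
print([ (v,W[v,306],W[v,318]) for v in (309,312)])
```

```text
[0.5351 0.0866 0.1747] [ 0.4604 -0.1763 -0.1559]
[332.0714 321.548 ]
3810 along 0.0007282273061890303
[(309, array([0.5354, 0.0981, 0.2085]), array([0.5397, 0.097 , 0.2086])), (312, array([0.5354, 0.098 , 0.2106]), array([0.5399, 0.0976, 0.212 ]))]
```

The head is fully up (0.7 mm off rest, within noise). I'll start the second stroke.

>>> step_arm([
  {"fingers": 1,"dx": 0,"dy": 0.003,"dz": 0.0064,"roll": 0},
  {"fingers": 1,"dx": 0,"dy": 0.0055,"dz": 0.0118,"roll": 0},
  {"fingers": 1,"dx": 0,"dy": 0.007,"dz": 0.0151,"roll": 0},
  {"fingers": 1,"dx": 0,"dy": 0.0085,"dz": 0.0183,"roll": 0},
  {"fingers": 1,"dx": 0,"dy": 0.0097,"dz": 0.0209,"roll": 0},
  {"fingers": 1,"dx": 0,"dy": 0.0104,"dz": 0.0224,"roll": 0},
  {"fingers": 1,"dx": 0,"dy": 0.0104,"dz": 0.0224,"roll": 0},
])

```text
time: 10.45
tool_pos: [0.5456, 0.084, 0.1529]
tcp_rot: [2.492, 1.912, 0.001]
wrist_force: [0.6, -0.8, 4.0]
width: -0.001
grip_force: 2.1
```

>>> step_arm([
  {"fingers": 1,"dx": 0,"dy": 0.0006,"dz": 0.0014,"roll": 0},
  {"fingers": 1,"dx": 0,"dy": 0.0013,"dz": 0.0027,"roll": 0},
  {"fingers": 1,"dx": 0,"dy": 0.0013,"dz": 0.0027,"roll": 0},
])

```text
time: 10.82
tool_pos: [0.5467, 0.0837, 0.1502]
tcp_rot: [2.492, 1.912, 0.001]
wrist_force: [-0.2, 0.2, 4.4]
width: 0.001
grip_force: 2.3
```

>>> step_arm([
  {"fingers": 1,"dx": 0,"dy": 0.0006,"dz": 0.0014,"roll": 0},
  {"fingers": 1,"dx": 0,"dy": 0.0013,"dz": 0.0027,"roll": 0},
  {"fingers": 1,"dx": 0,"dy": 0.0013,"dz": 0.0027,"roll": 0},
])

```text
time: 11.2
tool_pos: [0.548, 0.0834, 0.1476]
tcp_rot: [2.492, 1.912, 0.001]
wrist_force: [0.0, 0.3, 5.1]
width: 0.001
grip_force: 2.5
```

>>> step_arm([
  {"fingers": 1,"dx": 0,"dy": 0.0006,"dz": 0.0014,"roll": 0},
  {"fingers": 1,"dx": 0,"dy": 0.0013,"dz": 0.0027,"roll": 0},
  {"fingers": 1,"dx": 0,"dy": 0.0013,"dz": 0.0027,"roll": 0},
])

```text
time: 11.58
tool_pos: [0.5492, 0.083, 0.1449]
tcp_rot: [2.492, 1.912, 0.001]
wrist_force: [0.1, 1.1, 5.7]
width: -0.004
grip_force: 2.6
```

>>> step_arm([
  {"fingers": 1,"dx": 0,"dy": 0.0006,"dz": 0.0014,"roll": 0},
  {"fingers": 1,"dx": 0,"dy": 0.0013,"dz": 0.0027,"roll": 0},
  {"fingers": 1,"dx": 0,"dy": 0.0013,"dz": 0.0027,"roll": 0},
])

```text
time: 11.95
tool_pos: [0.5504, 0.0827, 0.1423]
tcp_rot: [2.492, 1.912, 0.001]
wrist_force: [-1.0, 0.4, 5.6]
width: -0.002
grip_force: 2.8
```

>>> step_arm([
  {"fingers": 1,"dx": 0,"dy": 0.0006,"dz": 0.0014,"roll": 0},
  {"fingers": 1,"dx": 0,"dy": 0.0013,"dz": 0.0027,"roll": 0},
  {"fingers": 1,"dx": 0,"dy": 0.0013,"dz": 0.0027,"roll": 0},
])

```text
time: 12.32
tool_pos: [0.5512, 0.0825, 0.1408]
tcp_rot: [-2.492, -1.912, 0.0]
wrist_force: [-5.4, 0.4, 10.9]
width: 0.002
grip_force: 6.8
```

>>> step_arm([
  {"fingers": 1,"dx": 0,"dy": 0.0003,"dz": 0.0006,"roll": 0},
  {"fingers": 1,"dx": 0,"dy": 0.0005,"dz": 0.0011,"roll": 0},
])

```text
time: 12.58
tool_pos: [0.5515, 0.0825, 0.1401]
tcp_rot: [-2.492, -1.912, 0.0]
wrist_force: [-7.5, 0.5, 16.5]
width: -0.001
grip_force: 8.8
```

>>> step_arm([
  {"fingers": 1,"dx": 0,"dy": 0,"dz": 0,"roll": 0},
  {"fingers": 1,"dx": 0,"dy": 0,"dz": 0,"roll": 0},
  {"fingers": 1,"dx": 0,"dy": 0,"dz": 0,"roll": 0},
  {"fingers": 1,"dx": 0,"dy": 0,"dz": 0,"roll": 0},
])

```text
time: 13.08
tool_pos: [0.5515, 0.0825, 0.1402]
tcp_rot: [-2.492, -1.912, 0.0]
wrist_force: [-7.1, 0.4, 15.5]
width: 0.001
grip_force: 8.4
```

Held at about 17 N. I'll release along the axis, then lift.

>>> step_arm([
  {"fingers": 1,"dx": 0,"dy": -0.0034,"dz": -0.0073,"roll": 0},
  {"fingers": 1,"dx": 0,"dy": -0.0068,"dz": -0.0145,"roll": 0},
  {"fingers": 1,"dx": 0,"dy": -0.0101,"dz": -0.0218,"roll": 0},
  {"fingers": 1,"dx": 0,"dy": -0.0135,"dz": -0.029,"roll": 0},
  {"fingers": 1,"dx": 0,"dy": -0.0169,"dz": -0.0363,"roll": 0},
  {"fingers": 1,"dx": 0,"dy": -0.0169,"dz": -0.07,"roll": 0},
  {"fingers": 1,"dx": -0.05,"dy": -0.03,"dz": -0.11,"roll": 0},
  {"fingers": 1,"dx": -0.05,"dy": -0.03,"dz": -0.11,"roll": 0},
])

```text
time: 14.08
tool_pos: [0.5106, 0.0402, 0.2512]
tcp_rot: [2.492, 1.908, 0.005]
wrist_force: [0.1, 0.4, 0.7]
width: -0.001
grip_force: 0.0
```

Run:
```python
from f import *
p,d=read_camera("wrist");cv2.imwrite("pics/w5.png",p);W=cloud("wrist",d);s=read_state();print(s["tool_pos"],s["wrist_force"])
m=(p.max(2)<45);m[300:]=0;m&=(d>0)&(np.linalg.norm(W-[.5425,.0855,.1995],axis=2)<.035);P=W[m];print(len(P),"along",np.median((P-[.5425,.0855,.1995])@ax),P.mean(0))
m=(d>0)&(np.linalg.norm(W-[.5186,-.0536,.104],axis=2)<.03)&(W[...,2]>.09);P=W[m];print(len(P),P.min(0),P.max(0),P.mean(0),proj("wrist",[.5186,-.0536,.104]))
```

```text
[0.5101 0.0408 0.2495] [-0.0408  0.4367  0.4481]
7157 along -0.00021825635308973682 [0.5422 0.0862 0.1989]
617 [ 0.5054 -0.0641  0.0903] [ 0.5308 -0.0403  0.1158] [ 0.5193 -0.0487  0.1094] [[353.1845 315.0389]]
```

The head is fully up and the ball is at about (0.518,-0.053,0.103). I'll go to the robot side of the lever, behind the ball.

>>> step_arm([
  {"fingers": 1,"dx": -0.045,"dy": -0.001,"dz": 0,"roll": 0},
  {"fingers": 1,"dx": -0.088,"dy": -0.001,"dz": 0.02,"roll": 0},
  {"fingers": 1,"dx": -0.088,"dy": -0.001,"dz": 0.07,"roll": 0},
  {"fingers": 1,"dx": -0.088,"dy": -0.001,"dz": 0.12,"roll": 0},
  {"fingers": 1,"dx": -0.088,"dy": -0.001,"dz": 0.16,"roll": 0},
  {"fingers": 1,"dx": -0.088,"dy": -0.001,"dz": 0.18,"roll": 0},
  {"fingers": 1,"dx": -0.088,"dy": -0.001,"dz": 0.193,"roll": 0},
  {"fingers": 1,"dx": -0.088,"dy": -0.001,"dz": 0.193,"roll": 0},
])

```text
time: 15.12
tool_pos: [0.4849, -0.0425, 0.0534]
tcp_rot: [-2.49, -1.911, 0.004]
wrist_force: [0.5, -0.4, 0.7]
width: -0.001
grip_force: 0.0
```

Run:
```python
from f import *
p,d=read_camera("wrist");W=cloud("wrist",d);s=read_state();print(s["tool_pos"],s["wrist_force"])
print([(v,u,W[v,u]) for v in (309,312,320) for u in (306,330)])
b,_=read_camera("side");a,_=read_camera("scene")
f=lambda i,u,v:cv2.resize(i[v-40:v+60,u-65:u+65],None,fx=3,fy=3,interpolation=2)
cv2.imwrite("pics/e.png",np.vstack([f(b,300,255),cv2.resize(p[200:400,190:450],(390,300))]))
```

```text
[ 0.486  -0.0427  0.0546] [-0.4106  0.0475  0.3122]
[(309, 306, array([ 0.4863, -0.0313,  0.0883])), (309, 330, array([ 0.4951, -0.033 ,  0.0895])), (312, 306, array([ 0.4865, -0.031 ,  0.0913])), (312, 330, array([ 0.4949, -0.0338,  0.0902])), (320, 306, array([ 0.4866, -0.0311,  0.097 ])), (320, 330, array([ 0.4948, -0.0331,  0.0973]))]
```

View pics/e.png

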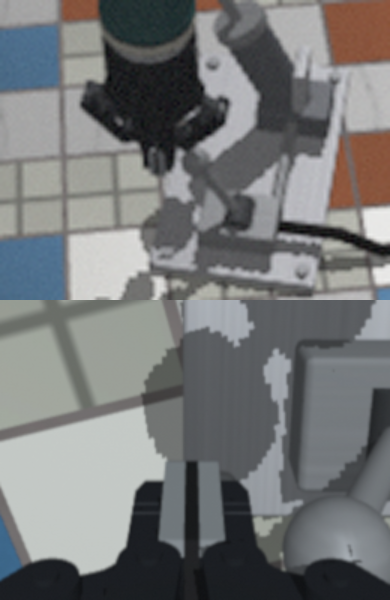

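The side view shows the closed tips at crop (157,165) and the ball at crop (195,160), with the tips on its robot side at ball height. Now I'll swing the lever.

>>> step_arm([
  {"fingers": 1,"dx": -0.002,"dy": 0.008,"dz": 0,"roll": 0},
  {"fingers": 1,"dx": -0.002,"dy": 0.016,"dz": 0,"roll": 0},
  {"fingers": 1,"dx": -0.002,"dy": 0.025,"dz": 0,"roll": 0},
  {"fingers": 1,"dx": -0.002,"dy": 0.035,"dz": 0,"roll": 0},
  {"fingers": 1,"dx": -0.002,"dy": 0.045,"dz": 0,"roll": 0},
  {"fingers": 1,"dx": -0.002,"dy": 0.055,"dz": 0,"roll": 0},
  {"fingers": 1,"dx": -0.002,"dy": 0.063,"dz": 0,"roll": 0},
  {"fingers": 1,"dx": -0.002,"dy": 0.07,"dz": 0,"roll": 0},
])

```text
time: 16.27
tool_pos: [0.5536, -0.0632, 0.0547]
tcp_rot: [-2.492, -1.912, 0.001]
wrist_force: [-1.6, -0.1, -1.2]
width: -0.002
grip_force: 0.4
```

```bash
cat > l.py <<'E'
from f import *
s=read_state();p,d=read_camera("wrist");W=cloud("wrist",d);print(s["tool_pos"],s["wrist_force"])
q=np.array([.5568,-.0645,0]);ex=np.array([np.cos(y),np.sin(y),0]);ey=np.array([-np.sin(y),np.cos(y),0])
for n in ("wrist","side"):
    p,d=read_camera(n);W=cloud(n,d);R=W-q
    m=(d>0)&(abs(R@ey)<.016)&(abs(R@ex)<.09)&(W[...,2]>.085)&(W[...,2]<.13)&(p.max(2)>60);P=R[m]
    print(n,len(P),"px %.4f %.4f med %.4f"%((P@ex).min(),(P@ex).max(),np.median(P@ex)),"z",P[:,2].max()) if len(P) else print(n,0)
E
python3 l.py
```

```text
[ 0.5536 -0.0632  0.0547] [-1.6202 -0.0973 -1.2093]
wrist 5387 px -0.0309 0.0382 med 0.0171 z 0.12999689491554955
side 114 px -0.0398 0.0337 med 0.0129 z 0.12938295180013482
```

>>> step_arm([
  {"fingers": 1,"dx": 0,"dy": 0.004,"dz": 0,"roll": 0},
  {"fingers": 1,"dx": 0,"dy": 0.008,"dz": 0,"roll": 0},
  {"fingers": 1,"dx": 0,"dy": 0.01,"dz": 0,"roll": 0},
  {"fingers": 1,"dx": 0,"dy": 0.01,"dz": 0,"roll": 0},
])

```text
time: 16.92
tool_pos: [0.5633, -0.0658, 0.0551]
tcp_rot: [2.492, 1.912, 0.0]
wrist_force: [-0.7, -0.8, -0.4]
width: -0.002
grip_force: 0.1
```

```bash
python3 l.py
```

```text
[ 0.5633 -0.0658  0.0551] [-0.7147 -0.8149 -0.3771]
wrist 5548 px -0.0216 0.0472 med 0.0269 z 0.12998628723354394
side 133 px -0.0245 0.0419 med 0.0210 z 0.12937144950664425
```

>>> step_arm([
  {"fingers": 1,"dx": 0,"dy": 0.0015,"dz": 0,"roll": 0},
  {"fingers": 1,"dx": 0,"dy": 0.003,"dz": 0,"roll": 0},
  {"fingers": 1,"dx": 0,"dy": 0.003,"dz": 0,"roll": 0},
])

```text
time: 17.45
tool_pos: [0.5649, -0.0662, 0.0548]
tcp_rot: [-2.491, -1.911, 0.002]
wrist_force: [-4.7, 1.0, 2.2]
width: 0.001
grip_force: 2.3
```

>>> step_arm([
  {"fingers": 1,"dx": 0,"dy": 0.001,"dz": 0,"roll": 0},
  {"fingers": 1,"dx": 0,"dy": 0.0015,"dz": 0,"roll": 0},
  {"fingers": 1,"dx": 0,"dy": 0.0015,"dz": 0,"roll": 0},
])

```text
time: 17.82
tool_pos: [0.565, -0.0662, 0.0548]
tcp_rot: [-2.489, -1.91, 0.005]
wrist_force: [-8.2, 2.5, 5.5]
width: -0.001
grip_force: 4.4
```

The lever is at its end stop: the force is rising with no further movement. I'll back off, lift away, and verify.

>>> step_arm([
  {"fingers": 1,"dx": 0,"dy": -0.01,"dz": 0,"roll": 0},
  {"fingers": 1,"dx": 0,"dy": -0.03,"dz": 0,"roll": 0},
  {"fingers": 1,"dx": 0,"dy": -0.06,"dz": 0,"roll": 0},
  {"fingers": 1,"dx": 0,"dy": -0.08,"dz": -0.03,"roll": 0},
  {"fingers": 1,"dx": 0,"dy": -0.08,"dz": -0.09,"roll": 0},
  {"fingers": 1,"dx": 0,"dy": -0.08,"dz": -0.15,"roll": 0},
  {"fingers": 1,"dx": 0,"dy": -0.08,"dz": -0.2,"roll": 0},
  {"fingers": 1,"dx": 0,"dy": -0.08,"dz": -0.2,"roll": 0},
])

```text
time: 18.82
tool_pos: [0.4943, -0.0468, 0.2615]
tcp_rot: [2.485, 1.906, 0.015]
wrist_force: [0.0, -0.1, -1.0]
width: 0.006
grip_force: 0.0
```

```bash
python3 l.py
python3 - <<'E'
from f import *
a,_=read_camera("scene");b,_=read_camera("side")
cv2.imwrite("pics/z.png",np.hstack([cv2.resize(a,(400,300)),cv2.resize(b[150:330,220:460],(400,300))]))
E
```

```text
[ 0.4943 -0.0468  0.2615] [ 0.0461 -0.1097 -0.9621]
wrist 878 px 0.0194 0.0466 med 0.0309 z 0.11482894854617826
side 77 px 0.0202 0.0443 med 0.0319 z 0.11510313518425419
```

View pics/z.png

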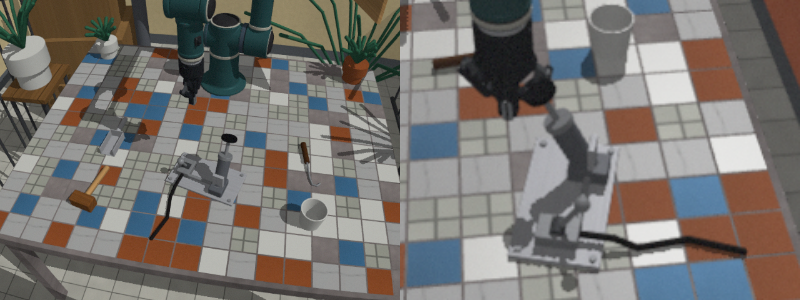

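The picture shows the lever leaning away from the robot, the head up, and the four bystanders in place. The ball's centre is at z of about 0.102, as expected when fully over. Handing in.

```bash
python3 -c "
from workcell import *
print(finish_job())"
```

```text
the job is handed in; nothing more can be done
None
```

I primed the pump with two strokes, each held firmly against the stop at about 16–18 N for half a second with the head fully up after each. I then swung the valve lever to its end stop, left the other items alone and handed the job in at about 19 s.

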